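Load a line filter into the high-voltage test fixture

ROBOT

A 6-joint arm with a two-finger parallel gripper is mounted at the origin on the work surface. World frame = base frame: x ahead of the robot, y to its left, z up, the work surface at z = 0. Lengths are in mm, angles in rad, forces in N, time in s.
With the tool pointing down it reaches from about 350 to 775 mm from the base axis. Payload 7.3 kg.
Tool frame: the origin (TCP) lies midway between the tips of the shut fingers; the grasp point (between the pads) lies 19 mm behind it; z points along the fingers, y is the line along which they close (so a half turn about z gives the same grasp; the last joint's range is limited). The gripper opens to 92 mm and grips with 3 to 60 N. Pads are 19 mm wide; open, the fingers measure 130 mm over their backs; the gripper's body (75 mm by 190 mm) begins 47 mm behind the grasp point.
Start: joints at [-1.297, 0.342, 1.524, -0, 1.275, -0.146], TCP at [214.002, -479.425, 226.741] pointing down, gripper open.
Joint ranges: [-2.53, 2.53], [-0.77, 2.02], [0.04, 2.7], [-1, 4.14], [0.28, 2.66], [-3.11, 3.11]. Speed limits (rad/s): [2.57, 2.57, 3.14, 3.14, 3.14, 3.14].

INTERFACE

Orientations are given as [roll, pitch, yaw] about the fixed x, y, z axes, in that order (R = Rz(yaw) Ry(pitch) Rx(roll)).
In Python, from plant import bot gives the robot as it stands.
- The arm moves only by the tool jog_arm, never from a script. Its arguments are lists of equal length, an entry for each row: "dp": the shift along the tool's x, y, z in m, a list of three; "twist": the turn about the tool's z in degrees. A call has 1 to 10 rows; each row shifts and turns the commanded pose from where the row before left it, along the tool's axes as they then stand; what a row does not reach is not made up. A row lasts 1/8 s, in which the tool goes at most 62.5 mm and 10.7 degrees, less where a joint would pass 70% of its speed; a pose out of reach is approached as far as the arm can. A call is refused whole if a number of a shift passes 0.0625 or a number of a turn 10.7, either way. A call with a gripper value outside its range is refused whole. "jaw" is the finger opening in m, from 0 to 0.0918, set as the call begins (left out, the last holds). The fingers move at their own pace and stop on an object; the grip force is fixed at half the most. Time passes only in rows, so rows that do not move let the fingers close. It gives the time, the measured TCP pose, the force, the opening and the grip force at its end, in the units of the state.
- bot.get_obs(): the state, without advancing time (a new reading comes with each control period).
- bot.capture(name): name is "scene" or "side" or "wrist"; returns the picture (480x640x3 uint8, blue, green, red); there is no depth.
- bot.camera_params(name): a dict with "fx", "fy", "cx", "cy" (pixels), "R" (3x3) and "t" (3): a world point X has camera coordinates R X + t. Camera axes: x right, y down, z forward; pixel columns grow to the right and rows downward; lengths in mm; the calibration is good to about 2 mm. A picture is of the moment at which its call begins: read the wrist's pose just before it. camera_params takes no time and is no camera call; for the wrist camera it gives the pose at the moment of the call.
- bot.close_job(): hands the job in; it is judged then, once.
Trained networks look in the newest picture that a camera, given by its name, has taken for a name from the list of things; names that differ only in an ending like _2 or _b are one class to them, and where a whole thing is asked for, a point or a joint stands for the part that bears it (a point fixed in the world has none). Each returns a list of dicts, best first, with "confidence" (0 to 1); they miss things now and then, are a little off and sometimes report something else, mostly with a low value. They report only what shows in the picture. A call takes as long as a camera call. They do not tell look-alikes from the thing itself.
- bot.find_in(camera, label): "bbox" ([centre column, centre row, width, height] in pixels, round what is visible of it).
- bot.masks_of(camera, label): "pixels" (480x640 bool, what is visible of it) and "bbox" ([centre column, centre row, width, height] in pixels, round what is visible of it).
The state is a dict: "time": time; "joint_positions": joint angles; "dq": joint speeds; "tau": joint torques, N m; "tool_pos": TCP position; "tcp_rot": TCP orientation; "contact_force": force on the tool from outside, world axes, zero at the start; "moment": the same for the moment, N m; "grip_width": finger opening in mm; "finger_force": force on a finger pad.
Only numpy, scipy, OpenCV 4.12 (cv2) and the standard library are available. Lean on these libraries where they do the work, as an engineer would, in place of code of your own. Each camera call takes 0.05 s, during which the arm holds its last target. There are 200 camera calls.

TASK

Put the long metal line filter with the two mounting ears into the nest of the test fixture, ears lying along the clamp bar. Push down on it to feel that it sits fully home on the floor of the nest while the clamp is still open, then swing the hinged clamp bar fully closed over it and let go.

Things in the scene. Friction and masses are not known exactly. Their poses are not given: they have to be found in the camera images.
- filter: Mains line filter, standing on the bench: bare steel can 70 x 40 mm on a 5 mm steel plate 98 (x) x 44 (y) mm whose ends stick out as ears; 44 mm high, flat top, 0.15 kg. Origin: centre of its underside; x along its length, z up; a half turn makes no difference. Grip across the can's 40 mm. Not the shorter steel can without ears (48 x 40 x 36 mm) nor the round capacitor near it.
- fixture: Fixed grey board 190 x 110 x 20 mm (x -85 to +105, y +-55 mm); its top is the nest's floor. Origin on the bench under the nest's centre, z up. Four white corner locators 12 mm high bound a pocket 114 (x) x 60 (y) mm, open mid-side; filter goes in along x, 8 mm play all round. Home: filter's origin at z = 20 mm, top at 64 mm. Clamp hinge: axis along y at x = 78, z = 76 mm, brackets to z = 86 mm.
- clamp (a joint): Clamp bar angle, rad: 0 = closed, bar level over the nest pointing to the fixture's -x, its pad just clear of a filter that is home; grows as the bar swings up and back, pi/2 = upright, stop at 2.2. Starts open, leaning back past upright, 1.8 to 2.1. Stiff hinge: stays where it is left; 1 to 3 N at the knob moves it.
- clamp_knob (a point): Centre of the black ball knob, 28 mm across, at the bar's end, 152 mm from the hinge axis, on a 10 mm rod that shows 43 mm between the ball and the 22 mm wide flat bar. At angle a it lies in the fixture's frame at x = 78 - 152 cos(a), y = 0, z = 76 + 152 sin(a) mm; closed, it is beyond the filter's end, 76 mm above the bench.
There are look-alikes about, which are no part of the job. What is shaped like the fixture but purple is not meant.

How it is judged:
By the outcome, as a careful person would: the job done as asked, in the order asked, and still so for the second after the job is handed in, with the robot touching nothing.
It also fails if it takes over 54 s, if anything falls off the work surface, if the arm or the gripper's body presses on something with over 40 N, if the wrist force passes 120 N, or if a joint passes its speed limit or range.

## Working session

There is one attempt and no reset: what is moved stays moved. The work goes in short steps, Python scripts to look and compute and a tool call to move; the robot and the scene stay as the last step left them, time stands still between calls to the robot, and variables do not carry over. Pictures are saved under pics/ and viewed, at most 10 in all, crops included, and the job is handed in when it is done.

Besides the shell and the picture viewer there is one more tool, called after ">>>" as name([rows], argument=value, ...), one row to a line, values as JSON. jog_arm: Moves the arm, as the interface text tells. Its arguments: {"type":"object","properties":{"dp":{"type":"array"},"twist":{"type":"array"},"jaw":{"type":"number"}},"required":["dp","twist"]}

```bash
mkdir -p pics; ls
python3 - <<'E'
from plant import bot
import cv2
for c in ("scene","side"):
    cv2.imwrite(f"pics/{c}0.png",bot.capture(c))
    for l in ("filter","fixture","clamp_knob","clamp"):
        print(c,l,[(round(d["confidence"],2),[round(v) for v in d["bbox"]]) for d in bot.find_in(c,l)])
    p=bot.camera_params(c);print({k:(v.round(3).tolist() if hasattr(v,'round') and hasattr(v,'tolist') else v) for k,v in p.items()})
print(bot.get_obs())
E
```

```text
pics
scene filter [(0.96, [294, 314, 51, 36])]
scene fixture [(0.7, [399, 217, 109, 100]), (0.65, [313, 178, 74, 68])]
scene clamp_knob [(0.92, [313, 160, 39, 35]), (0.79, [434, 197, 39, 62])]
scene clamp [(0.91, [434, 195, 37, 59]), (0.69, [311, 160, 39, 37])]
{'fx': 553.2825873049816, 'fy': 553.2825873049816, 'cx': 314.04819398927464, 'cy': 249.2702400771918, 'R': [[0.835, 0.549, -0.023], [0.337, -0.545, -0.768], [-0.434, 0.634, -0.64]], 't': [-367.5, -123.488, 1387.586]}
side filter [(0.79, [354, 312, 60, 52])]
side fixture [(0.81, [362, 153, 119, 110]), (0.75, [232, 166, 88, 63])]
side clamp_knob [(0.9, [222, 145, 66, 24]), (0.75, [403, 128, 43, 72])]
side clamp [(0.94, [403, 131, 42, 66]), (0.63, [222, 143, 66, 22])]
{'fx': 453.8996910409217, 'fy': 453.8996910409217, 'cx': 320.4682320189436, 'cy': 236.86950231807785, 'R': [[0.993, -0.12, -0.016], [-0.101, -0.756, -0.647], [0.066, 0.644, -0.762]], 't': [-452.968, 61.5, 878.131]}
{'time': 0.5, 'joint_positions': array([-1.29698835e+00,  3.42047916e-01,  1.52415879e+00,  4.58794876e-05,
        1.27541467e+00, -1.46036607e-01]), 'dq': array([-0.00246671, -0.00090214,  0.00013312,  0.00029823,  0.00140806,
       -0.00160965]), 'tau': array([-2.31004946e-03, -4.30812943e+01, -2.44312477e+01,  7.16667878e-02,
        4.88657271e-02, -1.60062120e-05]), 'tool_pos': array([ 214.01239513, -479.38728514,  226.69506307]), 'tcp_rot': array([-3.14157062e+00, -4.76056344e-05,  4.19831227e-01]), 'contact_force': array([ 0.09130065, -0.24133798, -0.19796865]), 'moment': array([ 0.00485242, -0.03175786, -0.03515156]), 'finger_force': 0.0, 'grip_width': 91.75315691090664}
```

Run:
```python
import cv2,numpy as np
a=cv2.imread("pics/scene0.png")[90:390,200:500];b=cv2.imread("pics/side0.png")[80:380,170:470]
cv2.imwrite("pics/c0.png",cv2.resize(np.hstack([a,b]),(800,400),interpolation=cv2.INTER_CUBIC))
cv2.imwrite("pics/c1.png",cv2.resize(b,(600,600),interpolation=cv2.INTER_CUBIC))
```

```text
(no output)
```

View pics/c0.png

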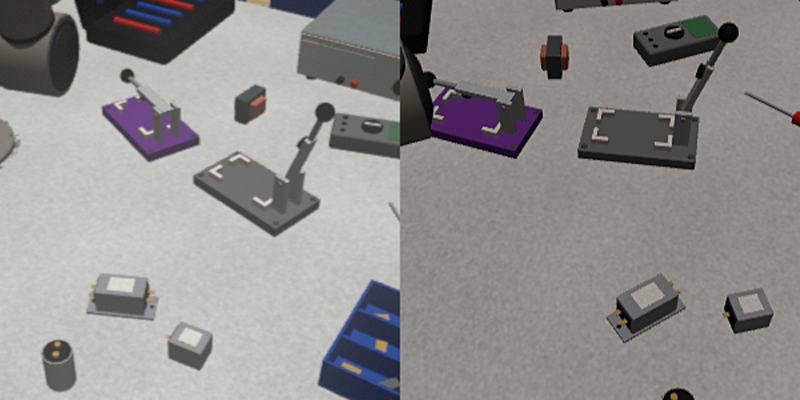

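View pics/c1.png

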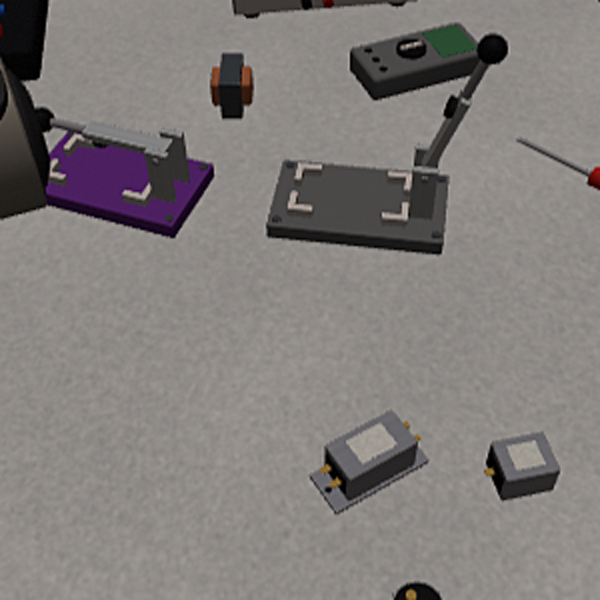

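The pictures show the grey fixture, with its clamp leaning back and its hinge on the right (+x) side, around side pixel (350,180). The eared filter is at side pixel (354,312) with its long axis diagonal. The short can is to its right, and the purple look-alike is at the left. Next I fit the poses from corners in both views.

```bash
cat > h.py <<'E'
import numpy as np
from scipy.optimize import least_squares
def proj(p,X):
    c=np.atleast_2d(X)@np.array(p["R"]).T+np.array(p["t"])
    return np.c_[p["fx"]*c[:,0]/c[:,2]+p["cx"],p["fy"]*c[:,1]/c[:,2]+p["cy"]]
def w(q,L):
    L=np.array(L,float);c,s=np.cos(q[2]),np.sin(q[2])
    return np.c_[q[0]+c*L[:,0]-s*L[:,1],q[1]+s*L[:,0]+c*L[:,1],L[:,2]]
def fit(obs,q0,f=None):  # obs: list of (cam,localpts,pixels)
    r=lambda q:np.concatenate([(proj(p,w(q,L))-np.array(x)).ravel() for p,L,x in obs])
    s=least_squares(r,q0,loss='soft_l1',x_scale=[100,100,1]);return s.x,r(s.x)
E
python3 - <<'E'
from plant import bot
from h import *
S,D=bot.camera_params("scene"),bot.camera_params("side")
B=[[-85,55,20],[105,55,20],[105,-55,20],[-85,-55,20]]
q,r=fit([(D,B,[(310.5,160),(394.5,167.5),(391,201),(303.5,193.5)]),(S,B,[(377,203),(439,240),(406,261),(345.5,225)])],[500,0,0])
print("fix",q.round(3),r.round(1))
for n,o in (("side",[(D,[416,104])]),("scene",[(S,[443.7,174])])):
    g=lambda a:[[78-152*np.cos(a),0,76+152*np.sin(a)]]
    print(n,[ (a,proj(o[0][0],w(q,g(a))).round(0).tolist()) for a in (1.7,1.9,2.1)])
P=[[-49,22,0],[-49,-22,0],[49,-22,0]];P2=[[-49,-22,0],[49,-22,0],[49,22,0]]
q,r=fit([(D,P,[(325,317.5),(338.5,336),(384,310.5)]),(S,P2,[(265,326),(316,329),(318.5,310)])],[500,-200,.6])
print("fil",q.round(3),r.round(1))
E
```

```text
fix [ 5.31415e+02  1.60796e+02 -2.69000e-01] [ 0.9  0.  -0.1 -0.4  1.1  0.5 -0.3 -0.4 -0.4 -0.2  0.6 -0.7 -0.1  0.8
 -2.3 -3.3]
side [(1.7, [[401.0, 100.0]]), (1.9, [[417.0, 105.0]]), (2.1, [[431.0, 112.0]])]
scene [(1.7, [[431.0, 165.0]]), (1.9, [[443.0, 175.0]]), (2.1, [[454.0, 186.0]])]
fil [ 4.97280e+02 -1.64439e+02  4.59000e-01] [-0.4  0.1  0.3  0.4  0.  -1.6 -0.1 -0.8 -0.2  0.1  0.1  2.2]
```

>>> jog_arm([
  [0.048,-0.0215,0],
  [0.048,-0.0215,0],
  [0.048,-0.0215,0],
  [0.048,-0.0215,0],
  [0.048,-0.0215,0],
  [0.048,-0.0215,0],
  [0.048,-0.0215,0],
  [0.048,-0.0215,0],
  [0,0,0],
  [0,0,0],
], twist=[0,0,0,0,0,0,0,-2.2,0,0])

```text
time: 1.75
tool_pos: [494.3, -166.0, 226.6]
tcp_rot: [-3.142, 0.001, 0.459]
contact_force: [-0.3, 0.7, -0.2]
grip_width: 92.0
finger_force: 0.0
```

Run:
```python
from plant import bot
from h import *
import cv2
o=bot.get_obs();print(o["tool_pos"].round(1),o["tcp_rot"].round(3),o["time"])
p=bot.camera_params("wrist");im=bot.capture("wrist")
q=[497.3,-164.4,.459]
m=bot.masks_of("wrist","filter")
for d in m: print(d["confidence"],np.round(d["bbox"]))
for a in (w(q,[[-49,22,0],[-49,-22,0],[49,-22,0],[49,22,0]]),w(q,[[-35,20,44],[-35,-20,44],[35,-20,44],[35,20,44]])):
    cv2.polylines(im,[proj(p,a).astype(int)],True,(0,0,255),1)
if m: cv2.drawContours(im,cv2.findContours(m[0]["pixels"].astype('uint8'),0,2)[0],-1,(0,255,0),1)
cv2.imwrite("pics/w1.png",im)
```

```text
[ 494.3 -166.   226.6] [-3.142e+00  1.000e-03  4.590e-01] 1.75
0.96 [321. 196.  49. 106.]
0.71 [34. 51. 67. 99.]
```

View pics/w1.png

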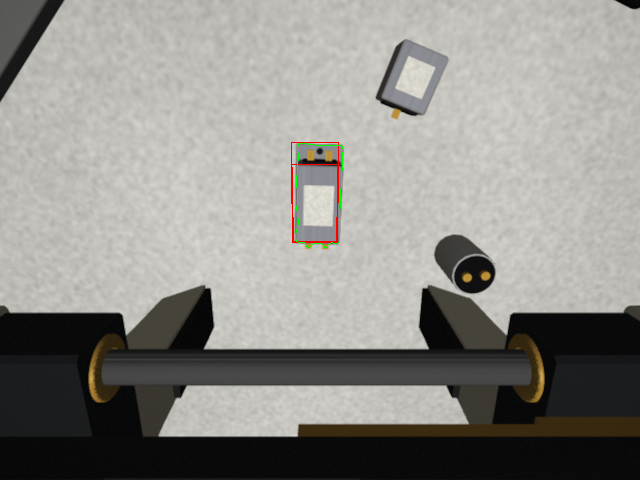

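The filter shows at wrist pixel (320,196), about 3–4 px to the right of my estimate (red). I'll refine by fitting the silhouette.

```bash
cat >> h.py <<'E'
import cv2
from scipy.optimize import minimize
def refine(p,mask,q0,z=0,sc=8):
    L=[[x,y,h+z] for x in(-49,49) for y in(-22,22) for h in(0,5)]
    C=[[x,y,h+z] for x in(-35,35) for y in(-20,20) for h in(5,44)]
    m=mask.astype('uint8')
    def cost(v):
        q=np.array(q0)+v*[1,1,.02]; k=np.zeros(m.shape,'uint8')
        for A in (L,C):
            h=cv2.convexHull(np.round(proj(p,w(q,A))*16).astype(np.int32))
            cv2.fillConvexPoly(k,h,1,shift=4)
        return 1-(k&m).sum()/(k|m).sum()
    s=minimize(cost,[0,0,0],method='Nelder-Mead',options=dict(initial_simplex=[[0,0,0],[5,0,0],[0,5,0],[0,0,3]],maxiter=150))
    return np.array(q0)+s.x*[1,1,.02],s.fun
def rel(o,q):  # world target xy -> tool x,y mm
    y=o["tcp_rot"][2];d=np.array(q[:2])-o["tool_pos"][:2]
    return np.array([np.cos(y)*d[0]+np.sin(y)*d[1],np.sin(y)*d[0]-np.cos(y)*d[1]])
E
python3 - <<'E'
from plant import bot
from h import *
p=bot.camera_params("wrist");bot.capture("wrist");o=bot.get_obs()
m=bot.masks_of("wrist","filter")[0]["pixels"]
q,f=refine(p,m,[497.3,-164.4,.459]);print(q,f,rel(o,q),np.degrees(o["tcp_rot"][2]-q[2]))
E
```

```text
[ 4.97818848e+02 -1.67472120e+02  4.31612420e-01] 0.041389351081530745 [3.24538231 2.26371061] 1.4183536595545718
```

>>> jog_arm([
  [0.0032,0.0023,0.03],
  [0,0,0.05],
  [0,0,0.05],
  [0,0,0.045],
  [0,0,0.025],
  [0,0,0.0106],
  [0,0,0],
], twist=[1.4,0,0,0,0,0,0])

```text
time: 2.82
tool_pos: [498.3, -167.0, 16.1]
tcp_rot: [-3.141, 0.0, 0.433]
contact_force: [0.5, 0.6, 0.4]
grip_width: 91.9
finger_force: 0.0
```

>>> jog_arm([
  [0,0,0],
  [0,0,0],
  [0,0,0],
  [0,0,0],
  [0,0,0],
  [0,0,0],
], twist=[0,0,0,0,0,0], jaw=0.03)

```text
time: 3.58
tool_pos: [498.4, -166.5, 16.1]
tcp_rot: [-3.142, 0.0, 0.434]
contact_force: [0.1, 0.3, 1.1]
grip_width: 39.9
finger_force: 30.0
```

Run:
```python
from plant import bot
from h import *
o=bot.get_obs();p=bot.camera_params("wrist");R=np.array(p["R"]);c=-R.T@np.array(p["t"])
print(o["tool_pos"],o["tcp_rot"],o["grip_width"],o["finger_force"],o["joint_positions"].round(2))
print("cam rel tool",rel(o,c),c[2]-o["tool_pos"][2],"look",R[2])
```

```text
[ 498.39709322 -166.4603474    16.11445138] [-3.14150585e+00  8.92767325e-05  4.33693166e-01] 39.8701205664544 29.994147419929504 [-0.47  0.61  1.76 -0.    0.77  0.67]
cam rel tool [84.07234928  0.64864998] 157.6814965447733 look [-0.27940429 -0.12963286 -0.95138245]
```

>>> jog_arm([
  [0,0,-0.03],
  [0,0,-0.04],
  [0,0,-0.034],
  [0,0,0],
  [0,0,0],
  [0,0,0],
  [0,0,0],
  [0,0,0],
  [0,0,0],
  [0,0,0],
], twist=[0,-6,-10.7,-10.7,-10.7,-10.7,-10.7,-10.7,-10.7,-10.7])

```text
time: 4.82
tool_pos: [498.1, -166.3, 119.7]
tcp_rot: [-3.141, -0.001, 2.039]
contact_force: [-0.3, 0.4, -1.7]
grip_width: 39.8
finger_force: 30.0
```

>>> jog_arm([
  [0,0,0],
  [0,0,0],
  [0,0,0],
  [0,0,0],
  [0,0,0],
  [0,0,0],
], twist=[-10.7,-10.7,-10.7,-10.7,-5.3,0])

```text
time: 5.58
tool_pos: [498.2, -166.4, 119.8]
tcp_rot: [3.142, -0.001, 2.871]
contact_force: [1.3, -0.2, -1.9]
grip_width: 40.2
finger_force: 30.0
```

Run:
```python
from plant import bot
from h import *
o=bot.get_obs();print(o["tool_pos"],o["tcp_rot"],o["grip_width"],o["contact_force"],o["time"],rel(o,[531.4,160.8]))
```

```text
[ 498.16854044 -166.3834253   119.78706224] [ 3.14152840e+00 -8.03826283e-04  2.87105797e+00] 40.162136415186204 [ 1.25731608 -0.20318333 -1.91989962] 5.575 [ 55.41592533 324.16415427]
```

>>> jog_arm([
  [0.0079,0.0463,0],
  [0.0079,0.0463,0],
  [0.0079,0.0463,0],
  [0.0079,0.0463,0],
  [0.0079,0.0463,0],
  [0.0079,0.0463,0],
  [0.0079,0.0463,0],
  [0,0,0],
  [0,0,0],
], twist=[0,0,0,0,0,0,0,0,0])

```text
time: 6.7
tool_pos: [531.1, 160.3, 119.8]
tcp_rot: [-3.141, -0.001, 2.871]
contact_force: [0.0, 0.6, -1.3]
grip_width: 39.8
finger_force: 30.0
```

```bash
cat > look.py <<'E'
from plant import bot
from h import *
import sys
def draw(c,q,fz=None,fq=None):
    p=bot.camera_params(c);im=bot.capture(c)
    for L in ([[-85,55,20],[105,55,20],[105,-55,20],[-85,-55,20]],[[-57,30,32],[57,30,32],[57,-30,32],[-57,-30,32]]):
        cv2.polylines(im,[(proj(p,w(q,L))*16).astype(int)],True,(0,0,255),1,cv2.LINE_AA,4)
    return im
E
python3 - <<'E'
from look import *
o=bot.get_obs();print(o["tool_pos"],o["tcp_rot"],rel(o,[531.4,160.8]))
q=[531.4,160.8,-.269]
cv2.imwrite("pics/w2.png",draw("wrist",q))
a=draw("scene",q)[110:310,300:500];b=draw("side",q)[70:270,260:460]
cv2.imwrite("pics/c2.png",cv2.resize(np.hstack([a,b]),(800,400),interpolation=cv2.INTER_CUBIC))
E
```

```text
[531.13170796 160.34546792 119.77309312] [-3.14081415e+00 -5.90434886e-04  2.87141385e+00] [-0.13724294  0.50965126]
```

View pics/w2.png

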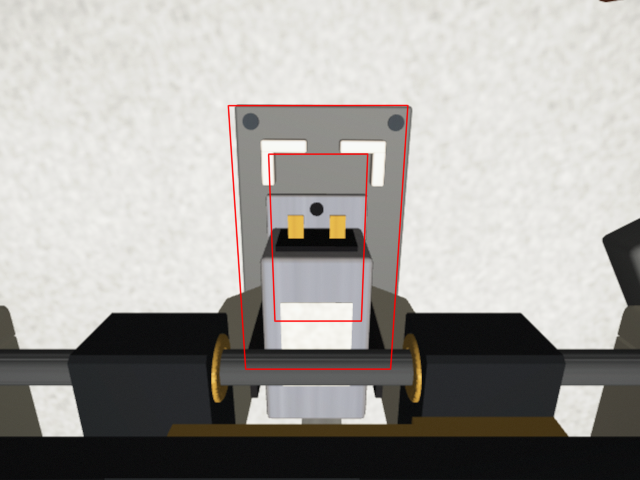

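View pics/c2.png

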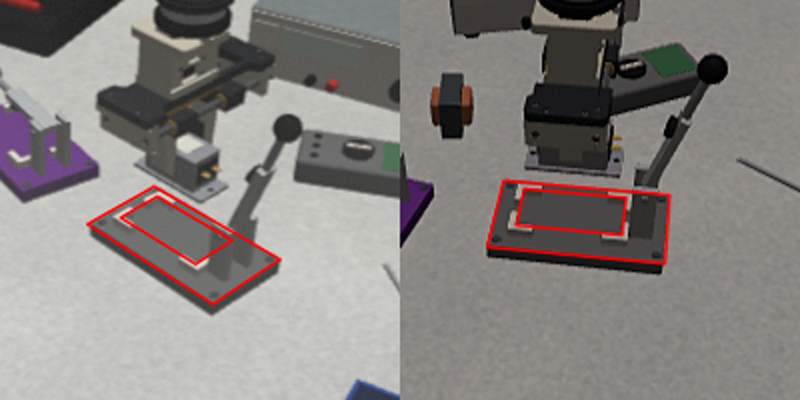

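The wrist view shows the far board corners at (236,106) and (411,106) and the inner locator corners at (274,153) and (371,153). That is about 4 px right of my prediction, so roughly 2–3 mm off. Scene and side views agree with the fit and the gripped filter hangs level. I'll refine the fixture pose with these points.

Run:
```python
from look import *
p=bot.camera_params("wrist");S,D=bot.camera_params("scene"),bot.camera_params("side");o=bot.get_obs()
B=[[-85,55,20],[105,55,20],[105,-55,20],[-85,-55,20]]
L=[[-85,55,20],[-85,-55,20],[-57,30,32],[-57,-30,32]]
print(proj(p,w([531.4,160.8,-.269],L)).round())
W=(p,L,[(411,106),(236,106),(371,153),(274,153)] if proj(p,w([531.4,160.8,-.269],L))[0,0]>320 else [(236,106),(411,106),(274,153),(371,153)])
sd=[(D,B,[(310.5,160),(394.5,167.5),(391,201),(303.5,193.5)]),(S,B[:2]+B[3:],[(377,203),(439,240),(345.5,225)])]
for obs in ([W],[W]*2+sd):
    q,r=fit(obs,[531,161,-.27]);print(q.round(3),r.round(1),rel(o,q),np.degrees(o["tcp_rot"][2]-np.pi-q[2]))
# filter in hand, ear corners far
print(proj(p,w([*o["tool_pos"][:2],o["tcp_rot"][2]],[[49,22,109],[49,-22,109],[35,20,148],[35,-20,148]])).round())
```

```text
[[408. 104.]
 [229. 104.]
 [368. 152.]
 [269. 153.]]
[ 5.32691e+02  1.62723e+02 -2.73000e-01] [ 1.4 -0.6 -3.  -0.7  1.2  0.9 -0.8  0.8] [-0.32442908  3.5117825 ] 0.052558574941990475
[ 5.32554e+02  1.62457e+02 -2.74000e-01] [ 1.1 -0.6 -3.3 -1.   0.8  0.9 -1.1  0.7  1.1 -0.6 -3.3 -1.   0.8  0.9
 -1.1  0.7  1.5 -0.6  0.3 -0.7  1.3  0.   0.  -1.1  0.6 -0.4  1.3 -0.7
 -1.4 -3.6] [-0.26391458  3.2186944 ] 0.13739131436498406
[[266. 192.]
 [368. 192.]
 [260. 254.]
 [375. 254.]]
```

>>> jog_arm([
  [0,0.003,0.015],
  [0,0,0.025],
  [0,0,0.02],
  [0,0,0.015],
  [0,0,0.006],
  [0,0,0],
  [0,0,0],
], twist=[0,0,0,0,0,0,0])

```text
time: 7.72
tool_pos: [532.8, 163.6, 39.7]
tcp_rot: [3.141, 0.001, 2.872]
contact_force: [0.7, 0.0, -1.9]
grip_width: 40.1
finger_force: 30.0
```

>>> jog_arm([
  [0,0,0.001],
  [0,0,0.001],
  [0,0,0.001],
  [0,0,0],
], twist=[0,0,0,0])

```text
time: 8.22
tool_pos: [532.3, 163.5, 36.1]
tcp_rot: [3.142, 0.0, 2.872]
contact_force: [-0.6, -0.3, -2.2]
grip_width: 39.9
finger_force: 30.0
```

>>> jog_arm([
  [0,0,0.0005],
  [0,0,0.0005],
  [0,0,0.0005],
  [0,0,0],
], twist=[0,0,0,0])

```text
time: 8.72
tool_pos: [532.4, 163.6, 36.1]
tcp_rot: [3.141, 0.001, 2.872]
contact_force: [-3.4, -0.6, 11.6]
grip_width: 39.7
finger_force: 30.0
```

>>> jog_arm([
  [0,0,0],
  [0,0,0],
  [0,0,0],
  [0,0,-0.02],
  [0,0,-0.03],
  [0,0,-0.014],
  [0,0,0],
], twist=[0,0,0,0,0,0,0], jaw=0.065)

```text
time: 9.6
tool_pos: [532.8, 163.6, 99.2]
tcp_rot: [3.141, 0.002, 2.872]
contact_force: [0.2, -0.3, -0.9]
grip_width: 65.3
finger_force: 0.0
```

>>> jog_arm([
  [0,0,0],
  [0,0,0],
  [0,0,0],
  [0,0,0],
  [0,0,0.01],
  [0,0,0.01],
  [0,0,0.008],
  [0,0,0.002],
  [0,0,0.001],
  [0,0,0],
], twist=[0,0,0,0,0,0,0,0,0,0], jaw=0.0)

```text
time: 10.85
tool_pos: [532.4, 163.5, 67.8]
tcp_rot: [3.141, 0.0, 2.872]
contact_force: [0.3, 0.7, -0.6]
grip_width: 0.3
finger_force: 0.0
```

>>> jog_arm([
  [0,0,0.001],
  [0,0,0.001],
  [0,0,0.001],
  [0,0,0.001],
  [0,0,0.001],
  [0,0,0],
], twist=[0,0,0,0,0,0])

```text
time: 11.6
tool_pos: [532.3, 163.5, 64.2]
tcp_rot: [3.141, 0.001, 2.872]
contact_force: [-4.5, -1.4, 12.4]
grip_width: 0.6
finger_force: 6.7
```

>>> jog_arm([
  [0,0,-0.02],
  [0,0,-0.05],
  [0,0,-0.05],
  [0,0,-0.05],
  [0,0,-0.04],
  [0,0,0],
  [0,0,0],
], twist=[0,0,0,0,0,0,0])

```text
time: 12.48
tool_pos: [531.8, 163.4, 271.6]
tcp_rot: [-3.141, -0.001, 2.872]
contact_force: [0.3, 0.5, -0.9]
grip_width: 0.5
finger_force: 0.0
```

Run:
```python
from look import *
q=[532.6,162.5,-.274]
o=bot.get_obs();print(o["tool_pos"],o["tcp_rot"],o["joint_positions"])
cv2.imwrite("pics/w3.png",draw("wrist",q))
g=lambda a:[[78-152*np.cos(a),0,76+152*np.sin(a)]]
for c in("side","scene"):
    bot.capture(c);p=bot.camera_params(c)
    for d in bot.masks_of(c,"clamp_knob"):
        v,u=np.nonzero(d["pixels"]);print(c,d["confidence"],np.round(d["bbox"]), "top", u[v<=v.min()+16].mean().round(1), v.min())
    print([(a,proj(p,w(q,g(a))).round(1).tolist(),(proj(p,w(q,g(a))+[0,0,14])).round(1).tolist()) for a in (1.8,1.9,2.0)])
```

```text
[531.77277029 163.42722841 271.63697979] [-3.14087751e+00 -1.31324101e-03  2.87197712e+00] [ 1.60456111e-01  3.71473531e-01  1.35516834e+00 -1.03718506e-04
  1.41644260e+00 -1.14070913e+00]
side 0.77 [219. 146.  68.  23.] top 212.8 133
side 0.65 [402. 128.  44.  65.] top 415.3 97
[(1.8, [[409.6, 101.9]], [[410.7, 95.1]]), (1.9, [[417.3, 104.4]], [[418.5, 97.7]]), (2.0, [[424.6, 107.6]], [[425.8, 101.0]])]
scene 0.7 [313. 158.  37.  33.] top 300.4 142
scene 0.58 [434. 197.  36.  59.] top 443.1 167
[(1.8, [[438.1, 169.5]], [[439.0, 163.1]]), (1.9, [[443.9, 174.5]], [[444.9, 168.1]]), (2.0, [[449.5, 180.0]], [[450.5, 173.6]])]
```

View pics/w3.png

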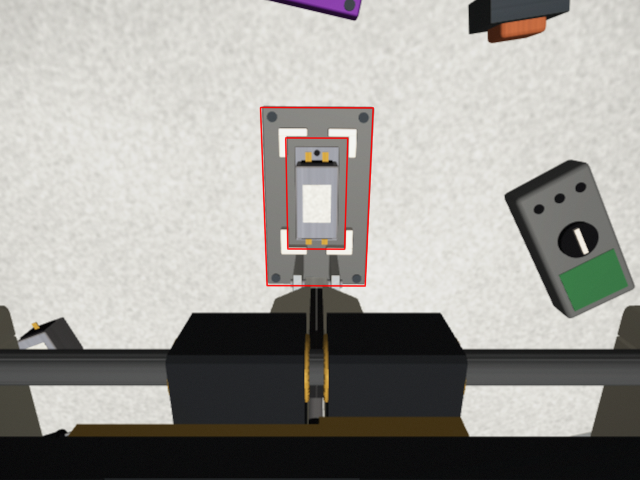

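The wrist view shows the filter centred in the pocket at (317,195), with all four white locators visible and the red outline on the board. Both outer views give the clamp angle as about 1.88. Next I work out the closing path.

Run:
```python
import numpy as np
A=[1.9,1.8,1.7,1.6,1.5,1.4,1.3,1.2,1.1,1.0,.9,.8,.7,.6,.5,.4,.3,.2,.1,.03]
P=np.array([[78-152*np.cos(a)+24*np.sin(a),76+152*np.sin(a)+14*np.cos(a)] for a in A])
print(P.round(0).tolist()); d=np.diff(P,axis=0)
print([(a,round(-x,1),round(-z,1)) for a,(x,z) in zip(A[1:],d)])
```

```text
[[150.0, 215.0], [136.0, 221.0], [121.0, 225.0], [106.0, 228.0], [91.0, 229.0], [76.0, 228.0], [60.0, 226.0], [45.0, 223.0], [30.0, 218.0], [16.0, 211.0], [2.0, 204.0], [-11.0, 195.0], [-23.0, 185.0], [-34.0, 173.0], [-44.0, 161.0], [-53.0, 148.0], [-60.0, 134.0], [-66.0, 120.0], [-71.0, 105.0], [-73.0, 95.0]]
[(1.8, np.float64(13.9), np.float64(-5.5)), (1.7, np.float64(14.5), np.float64(-4.1)), (1.6, np.float64(15.0), np.float64(-2.6)), (1.5, np.float64(15.2), np.float64(-1.1)), (1.4, np.float64(15.4), np.float64(0.4)), (1.3, np.float64(15.4), np.float64(2.0)), (1.2, np.float64(15.2), np.float64(3.5)), (1.1, np.float64(14.8), np.float64(4.9)), (1.0, np.float64(14.4), np.float64(6.3)), (0.9, np.float64(13.8), np.float64(7.7)), (0.8, np.float64(13.0), np.float64(9.0)), (0.7, np.float64(12.1), np.float64(10.2)), (0.6, np.float64(11.1), np.float64(11.2)), (0.5, np.float64(10.0), np.float64(12.2)), (0.4, np.float64(8.8), np.float64(13.1)), (0.3, np.float64(7.5), np.float64(13.8)), (0.2, np.float64(6.1), np.float64(14.4)), (0.1, np.float64(4.6), np.float64(14.8)), (0.03, np.float64(2.4), np.float64(10.6))]
```

>>> jog_arm([
  [-0.03,0,0],
  [-0.045,0,0],
  [-0.045,0,0],
  [-0.046,0,0],
  [0,0,0.01],
  [0,0,0.025],
  [0,0,0.022],
  [0,0,0],
], twist=[0,0,0,0,0,0,0,0])

```text
time: 13.72
tool_pos: [690.3, 119.7, 213.1]
tcp_rot: [-3.14, -0.005, 2.873]
contact_force: [0.1, -0.9, 0.1]
grip_width: 0.7
finger_force: 0.0
```

>>> jog_arm([
  [0.0065,-0.0015,0],
  [0.0065,0,0],
  [0.014,0,-0.004],
  [0.0145,0,-0.004],
  [0.015,0,-0.004],
  [0.0152,0,-0.002],
  [0,0,0],
], twist=[0,0,0,0,0,0,0])

```text
time: 14.6
tool_pos: [622.2, 137.4, 231.2]
tcp_rot: [3.141, 0.002, 2.873]
contact_force: [0.9, 0.5, 0.4]
grip_width: 0.2
finger_force: 0.0
```

Run:
```python
from look import *
q=[532.6,162.5,-.274]
a=draw("scene",q)[110:310,300:500];b=draw("side",q)[70:270,260:460]
cv2.imwrite("pics/c4.png",cv2.resize(np.hstack([a,b]),(800,400),interpolation=cv2.INTER_CUBIC))
```

```text
(no output)
```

View pics/c4.png

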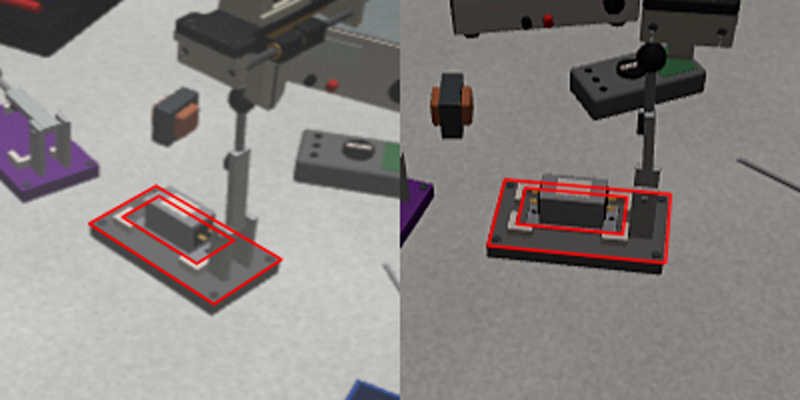

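The knob has followed: the bar is now about upright and the finger is behind the ball. I'll continue along the arc.

>>> jog_arm([
  [0.0154,0,0.003],
  [0.0154,0,0.003],
  [0.0152,0,0.004],
  [0.0148,0,0.005],
  [0.0144,0,0.0063],
  [0.0138,0,0.0077],
  [0.013,0,0.009],
  [0.0121,0,0.0102],
  [0,0,0],
], twist=[0,0,0,0,0,0,0,0,0])

```text
time: 15.82
tool_pos: [512.4, 167.3, 180.9]
tcp_rot: [-3.141, -0.001, 2.872]
contact_force: [-0.2, -0.4, -0.6]
grip_width: 0.8
finger_force: 0.0
```

Run:
```python
from look import *
q=[532.6,162.5,-.274]
o=bot.get_obs();d=rel({"tcp_rot":[0,0,q[2]],"tool_pos":np.array(q)},o["tool_pos"]);print("fix x,y",d*[1,-1],o["tool_pos"][2],o["contact_force"])
a=draw("scene",q)[110:310,300:500];b=draw("side",q)[70:270,260:460]
cv2.imwrite("pics/c5.png",cv2.resize(np.hstack([a,b]),(800,400),interpolation=cv2.INTER_CUBIC))
```

```text
fix x,y [-20.70890332  -0.81407216] 180.9462751676995 [-0.17445688 -0.39583905 -0.59438287]
```

View pics/c5.png

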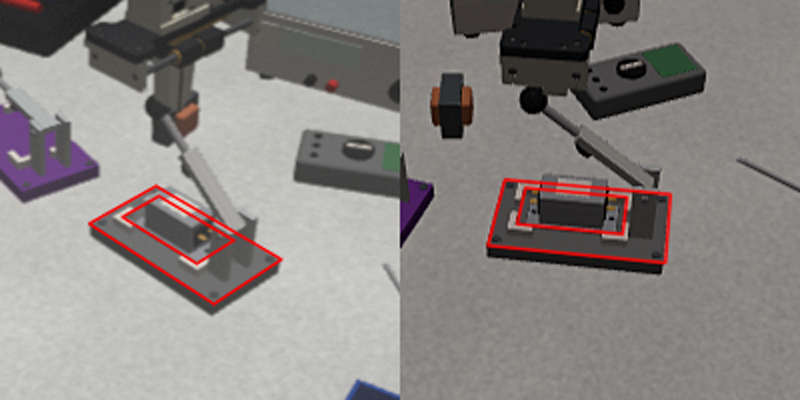

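The bar is partly closed, at about 0.65 rad, with the ball still under and ahead of the finger. I'll continue down.

>>> jog_arm([
  [0.0125,0,0.0085],
  [0.01,0,0.0122],
  [0.0088,0,0.0131],
  [0.0075,0,0.0138],
  [0.0061,0,0.0144],
  [0.0046,0,0.0148],
  [0,0,0],
], twist=[0,0,0,0,0,0,0])

```text
time: 16.8
tool_pos: [465.1, 180.3, 104.2]
tcp_rot: [-3.141, -0.001, 2.872]
contact_force: [1.6, 0.3, -0.1]
grip_width: 0.9
finger_force: 0.0
```

>>> jog_arm([
  [0.0015,0,0.005],
  [0.001,0,0.004],
  [0,0,0.003],
  [0,0,0.001],
  [0,0,0],
], twist=[0,0,0,0,0])

```text
time: 17.42
tool_pos: [462.6, 181.2, 91.6]
tcp_rot: [-3.141, -0.0, 2.872]
contact_force: [0.4, 0.4, 0.1]
grip_width: 0.5
finger_force: 0.0
```

>>> jog_arm([
  [0,0,0.001],
  [0,0,0.001],
  [0,0,0.001],
  [0,0,0.001],
  [0,0,0],
], twist=[0,0,0,0,0])

```text
time: 18.05
tool_pos: [462.7, 181.3, 89.2]
tcp_rot: [3.141, 0.001, 2.872]
contact_force: [-5.3, -1.0, 16.4]
grip_width: 0.4
finger_force: 8.4
```

>>> jog_arm([
  [0,0,-0.01],
  [0,0,-0.04],
  [0,0,-0.05],
  [0,0,-0.05],
  [0.03,0,-0.02],
  [0.03,0,0],
  [0,0,0],
], twist=[0,0,0,0,0,0,0])

```text
time: 18.92
tool_pos: [403.5, 197.5, 258.2]
tcp_rot: [3.141, 0.0, 2.873]
contact_force: [1.1, 0.1, 0.7]
grip_width: -0.1
finger_force: 0.0
```

Run:
```python
from look import *
q=[532.6,162.5,-.274]
a=draw("scene",q)[110:310,300:500];b=draw("side",q)[70:270,260:460]
cv2.imwrite("pics/c6.png",cv2.resize(np.hstack([a,b]),(800,400),interpolation=cv2.INTER_CUBIC))
```

```text
(no output)
```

View pics/c6.png

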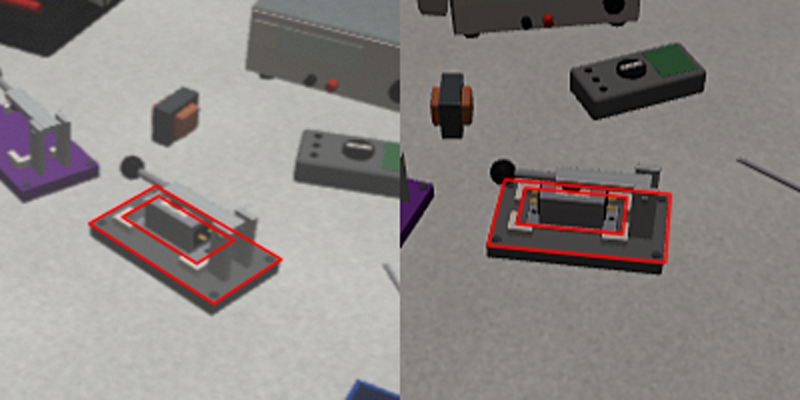

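The bar lies level over the filter, with the knob at crop position (132,167) in the scene half and (503,171) in the side half. The filter is still in the nest and the gripper is clear, so I'm handing the job in.

```bash
python3 -c "
from plant import bot
print(bot.close_job())"
```

```text
the job is handed in; nothing more can be done
None
```

The filter sits in the grey fixture's nest, pushed home with the clamp open (top felt at 64.2 mm against 64 nominal). The clamp bar was then pressed closed to its stop, the gripper is clear, and the job was handed in at about 19 s; no verdict was returned.

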